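# Clamp an auger bit in the fixture chuck and lock it

### The job

The auger bit stands loose in the upright fixture chuck on the plywood board. Swing the black handle clockwise until all three jaws grip the bit firmly, and then swing the orange handle of the blue lock collar clockwise until its white pointer stands at the red mark. Leave the bit upright in its bore, let go of the handles and leave the other things on the table alone.

Things in the scene. Friction and masses are not known exactly. Their poses are not given: they have to be found in the camera images.
- chuck_centre (a point): Point on the vertical axis of the upright fixture chuck, on its fixed steel face (100 mm across), 100 mm above the table. x and y are horizontal and turn with the board.
- fixture: The chuck's 360 x 240 x 18 mm plywood board, fixed to the table; origin on the chuck's axis at table height. Above it: grey flange (184 mm across, top at 26 mm above the table), blue lock collar (116 mm across, 27 to 46), dark steel sleeve (104 mm across, 48 to 75), fixed face (77 to 100), three jaws (100 to 122); the bit stands in the middle, up to 184 mm.
- sleeve_knob (a point): Grip point of the black upright handle of the chuck sleeve: a fixed round post 22 mm in diameter, top 150 mm above the table, plain from 79 mm up; this point is on its axis, 20 mm below its top. It sits on a steel lever, 110 mm from the chuck's axis, and moves on a horizontal circle about that axis; CLOCKWISE from above tightens.
- sleeve (a joint): Sleeve angle in rad, growing clockwise from above = tightening. Starts between 0 and 0.35. The jaws move in together, 8 mm per rad, and touch the bit at about 1.13; from there resistance grows steeply (12 N or so at the handle by 1.24); end stop 1.45. Turned to 1.20 or more and let go it springs back a little to about 1.19 and grips firmly. Friction (0.45 N m, 4 N at the handle) holds it.
- collar_knob (a point): Grip point of the orange upright handle of the blue lock collar: a fixed round post 22 mm in diameter, top 150 mm above the table, plain from 50 mm up; this point is on its axis, 20 mm below its top. It sits on a steel lever, 110 mm from the chuck's axis, and moves on a horizontal circle about it; CLOCKWISE from above locks.
- collar (a joint): Lock collar angle in rad, growing clockwise from above. Starts between 0 and 0.4 (unlocked). At 1.30 the white pointer stands exactly at the red mark = locked. No stop at the mark: it turns on to 1.70. Friction (0.25 N m, 2.3 N at the handle) keeps it where it is left.
- pointer (a point): Tip of the white pointer (8 mm wide) on the lock collar, 74 mm from the axis, 31 mm above the table; it is a quarter turn counter-clockwise (from above) from the orange handle.
- lock_mark (a point): Red locked mark, a radial line 8 mm wide on the grey flange, from 60 to 91 mm from the axis; this point is 75 mm from the axis, 27 mm above the table.
- bit_mid (a point): Steel auger bit, 104 mm long, shank 22 mm in diameter, standing loose and upright in the chuck's 20 mm deep bore (1.5 mm clearance all round); the point is on its axis, 50 mm above its foot. Its z axis points up along the bit.
- bit: The same auger bit; origin at the centre of its foot, 80 mm above the table.
- jaw1: Aluminium jaw 1 of 3 on the chuck's face, 26 x 12 x 22 mm, driven by the sleeve, each 120 degrees apart; the origin given is the point of the chuck's axis at table height shifted with the jaw's own travel.
- jaw2: Aluminium jaw 2 of 3 on the chuck's face, 26 x 12 x 22 mm, driven by the sleeve, each 120 degrees apart; the origin given is the point of the chuck's axis at table height shifted with the jaw's own travel.
- jaw3: Aluminium jaw 3 of 3 on the chuck's face, 26 x 12 x 22 mm, driven by the sleeve, each 120 degrees apart; the origin given is the point of the chuck's axis at table height shifted with the jaw's own travel.
- tape: Bystander, loose: green tape measure 68 x 42 x 60 mm, on the plywood board in front of the chuck. Origin at its underside or grip axis; leave it alone.
- offcut: Bystander, loose: plywood offcut 60 x 110 x 18 mm, lying on the board behind the chuck. Origin at its underside or grip axis; leave it alone.
- glue: Bystander, loose: white glue bottle with red nozzle, 60 mm across, 165 mm tall. Origin at its underside or grip axis; leave it alone.
- jar: Bystander, loose: amber glass jar, 72 mm across, 95 mm tall. Origin at its underside or grip axis; leave it alone.
- hammer: Bystander, loose: hammer 260 mm long, lying. Origin at its underside or grip axis; leave it alone.
- brush: Bystander, loose: brush 200 mm long, lying. Origin at its underside or grip axis; leave it alone.
- block: Bystander, loose: wooden block 90 x 60 x 45 mm. Origin at its underside or grip axis; leave it alone.

How it is judged (in metres and radians):
On the way, in this order (a step that is already met when the one before it is completed fails the run):
1. the three jaws grip the upright bit, with the lock collar still unlocked (contact force between each of jaw1, jaw2, jaw3 and bit above 4 N and angle between bit_mid's own z axis and vertical below 0.08 rad and horizontal distance between bit_mid and chuck_centre below 0.006 m and z of bit_mid in the frame of chuck_centre below 0.036 m and value of joint collar below 1 rad), for 0.2 s.
2. the lock collar's pointer is brought to the red mark with the bit still gripped (contact force between each of jaw1, jaw2, jaw3 and bit above 4 N and angle between bit_mid's own z axis and vertical below 0.08 rad and horizontal distance between bit_mid and chuck_centre below 0.006 m and z of bit_mid in the frame of chuck_centre below 0.036 m and value of joint collar between 1.22 and 1.38 rad), for 0.2 s.
At the end, for the whole second after the job is handed in: Each jaw presses the bit with over 4 N; the bit is upright (0.08 rad), within 6 mm of the chuck axis and not raised over 6 mm; the collar pointer is within 0.08 rad of the red mark; sleeve and collar at rest; no bystander moved over 25 mm (all of step 2 and velocity of joint sleeve between -0.05 and 0.05 rad/s and velocity of joint collar between -0.05 and 0.05 rad/s); the robot touches nothing.
It fails at once if a bystander is moved by more than 25 mm (distance of any of tape, offcut, glue, jar, hammer, brush, block from where it was at the start of the episode above 0.025 m).
It also fails if it takes over 56 s, if anything falls off the work surface, if the arm or the gripper's body presses on something with over 40 N, if the wrist force passes 120 N, or if a joint passes its speed limit or range.

### The arm

A 7-joint arm with a two-finger parallel gripper is mounted at the origin on the work surface. World frame = base frame: x ahead of the robot, y to its left, z up, the work surface at z = 0. Lengths are in m, angles in degrees, forces in N, time in s.
With the tool pointing down it reaches from about 0.425 to 0.875 m from the base axis. Payload 4.7 kg.
Tool frame: the origin (TCP) lies on the front face of the gripper's body, between the roots of the fingers; the fingertips stand 70 mm ahead of it and the grasp point (between the pads) lies 51 mm ahead of it; z points along the fingers, y is the direction in which the jaws open and shut (so a half turn about z gives the same grasp; the last joint's range is limited). The gripper opens to 87 mm and grips with 3 to 60 N. Pads are 19 mm wide; open, the fingers measure 117 mm over their backs; the gripper's body (75 mm by 190 mm) begins 51 mm behind the grasp point.
Start: joints at [-76.026, 18.392, -4.016, 83.108, 1.295, 78.541, -3.26], TCP at [0.148, 0.633, 0.292] pointing down, gripper open.
Joint ranges: [-163.93, 163.93], [-17.29, 119.83], [-79.2, 71.16], [3.27, 140.29], [-89.18, 269.18], [5.43, 117.66], [-154.24, 154.24]. Speed limits (degrees/s): [147.25, 147.25, 180, 180, 180, 180, 180].

### API

Orientations are given as [roll, pitch, yaw] about the fixed x, y, z axes, in that order (R = Rz(yaw) Ry(pitch) Rx(roll)).
In Python, from cell import env gives the robot as it stands.
- The arm moves only by the tool drive_tool, never from a script. Its argument "commands" is a list of rows, each a list of 7 numbers: the shift along the tool's x, y, z in cm, then the turn, a rotation vector about the tool's x, y, z in degrees, then the opening, from 0 (shut) to 1 (fully open). In form: [[tx, ty, tz, rx, ry, rz, hand], ...]. A call has 1 to 20 rows; each row shifts and turns the commanded pose from where the row before left it, along the tool's axes as they then stand; what a row does not reach is not made up. A row lasts 1/12 s, in which the tool goes at most 41.7 mm and 7.16 degrees, less where a joint would pass 70% of its speed; a pose out of reach is approached as far as the arm can. A call is refused whole if a number of a shift passes 4.17 or a number of a turn 7.16, either way. A call with a gripper value outside its range is refused whole. The fingers move at their own pace and stop on an object; "force" is the grip in N (left out, the last holds). Time passes only in rows, so rows that do not move let the fingers close. It gives the time, the measured TCP pose, the force and the opening at its end, in the units of the state.
- env.get_obs(): the state, without advancing time (a new reading comes with each control period).
- env.read_camera(name): name is "scene" or "top" or "wrist"; returns a dict with "img" (384x512x3 uint8, blue, green, red), "mtx" (3x3 intrinsics, pixels), "pose" (4x4, takes a point from camera to world coordinates). Camera axes: x right, y down, z forward; pixel columns grow to the right and rows downward; lengths in m; the calibration is good to about 2 mm. A picture is of the moment at which its call begins. There is no depth.
- env.sign_off(): hands the job in, once; it reports no verdict.
The state is a dict: "time_s": time; "qpos": joint angles; "joint_velocities": joint speeds; "effort": joint torques, N m; "tool_pos": TCP position; "tool_rot": TCP orientation; "force": force on the tool from outside, world axes, zero at the start; "wrist_torque": the same for the moment, N m; "grip_width": finger opening in m.
Only numpy, scipy, OpenCV 4.12 (cv2) and the standard library are available. Lean on these libraries where they do the work, as an engineer would, in place of code of your own. Each camera call takes 0.05 s, during which the arm holds its last target.

## Working session

There is one attempt and no reset: what is moved stays moved. The work goes in short steps, Python scripts to look and compute and a tool call to move; the robot and the scene stay as the last step left them, time stands still between calls to the robot, and variables do not carry over. Pictures are saved under pics/ and viewed, and the job is handed in when it is done.

Besides the shell and the picture viewer there is one more tool, called after "Call:" in YAML: its name, and indented under it one key for each argument. drive_tool: Moves the arm, as the interface text tells. Its arguments: {"type":"object","properties":{"commands":{"type":"array"},"force":{"type":"number"}},"required":["commands"]}

```bash
mkdir -p pics
cat > h.py <<'E'
import numpy as np, cv2
from cell import env
def snap(n,f):
    c=env.read_camera(n); cv2.imwrite('pics/'+f,c['img']); np.savez('pics/'+f+'.npz',mtx=c['mtx'],pose=c['pose']); return c
def ray(f,u,v,z):
    d=np.load('pics/'+f+'.npz'); r=d['pose'][:3,:3]@np.linalg.inv(d['mtx'])@[u,v,1]; o=d['pose'][:3,3]
    return o+r*(z-o[2])/r[2]
def proj(f,p):
    d=np.load('pics/'+f+'.npz'); T=np.linalg.inv(d['pose']); q=d['mtx']@(T[:3,:3]@np.array(p)+T[:3,3]); return q[:2]/q[2]
def crop(f,x0,y0,x1,y1,s,o):
    i=cv2.imread('pics/'+f)[y0:y1,x0:x1]; cv2.imwrite('pics/'+o,cv2.resize(i,None,fx=s,fy=s,interpolation=cv2.INTER_CUBIC))
E
python3 - <<'E'
from h import *
for n in ['scene','top','wrist']: print(n,snap(n,n+'0.png')['pose'].round(3).tolist())
print(env.get_obs())
E
```

```text
scene [[-0.611, 0.634, -0.475, 1.268], [0.792, 0.484, -0.373, 0.57], [-0.007, -0.604, -0.797, 1.261], [0.0, 0.0, 0.0, 1.0]]
top [[-0.002, -0.978, 0.208, 0.23], [-1.0, 0.003, 0.004, 0.001], [-0.005, -0.208, -0.978, 1.68], [0.0, 0.0, 0.0, 1.0]]
wrist [[0.228, 0.938, 0.263, 0.077], [0.974, -0.219, -0.062, 0.649], [-0.001, 0.27, -0.963, 0.382], [0.0, 0.0, 0.0, 1.0]]
{'time_s': 0.15, 'qpos': array([-76.02582442,  18.42972527,  -4.01562696,  83.15801485,
         1.29275861,  78.54024477,  -3.26162595]), 'joint_velocities': array([-0.05566686, -0.15116438, -0.03036253, -0.12280932, -0.07644305,
       -0.05277804, -0.05389567]), 'effort': array([-3.75231339e-04, -4.91793752e+01, -4.04754812e-01, -3.12875354e+01,
       -6.39691902e-02,  4.04687470e-02,  9.97874986e-05]), 'tool_pos': array([0.14801357, 0.63260741, 0.29141519]), 'tool_rot': array([-1.79917105e+02,  2.76025337e-03,  1.66833219e+02]), 'force': array([-0.21074491,  0.05374062, -0.0318793 ]), 'wrist_torque': array([ 0.00092058,  0.03247063, -0.01469499]), 'grip_width': 0.08717183467034142}
```

View pics/scene0.png

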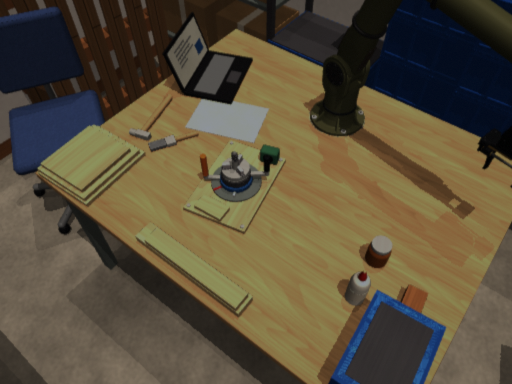

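View pics/top0.png

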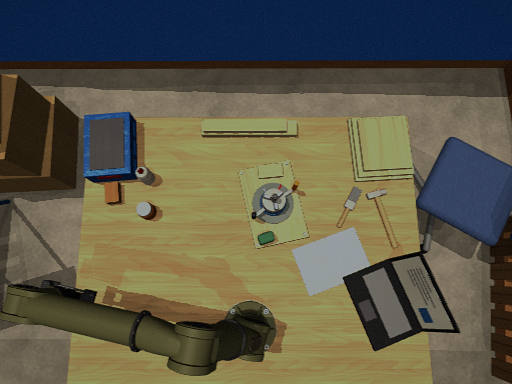

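Run:
```python
from h import *
crop('top0.png',225,150,325,255,6,'t1.png'); crop('scene0.png',175,130,300,235,6,'s1.png')
```

```text
(no output)
```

View pics/t1.png

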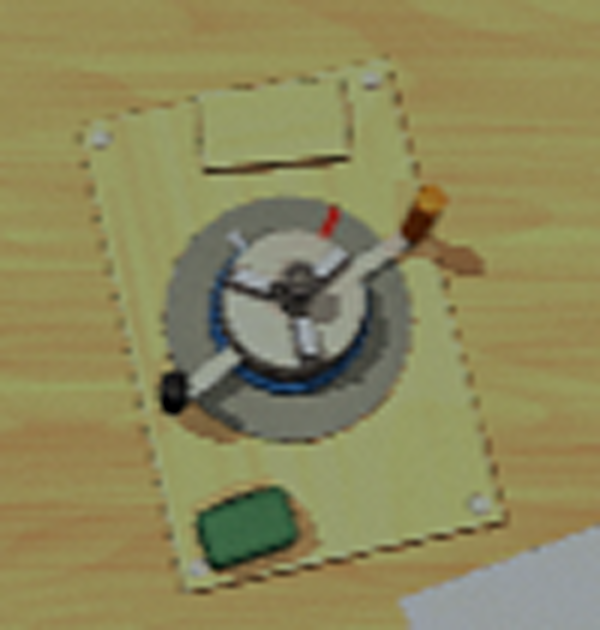

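View pics/s1.png

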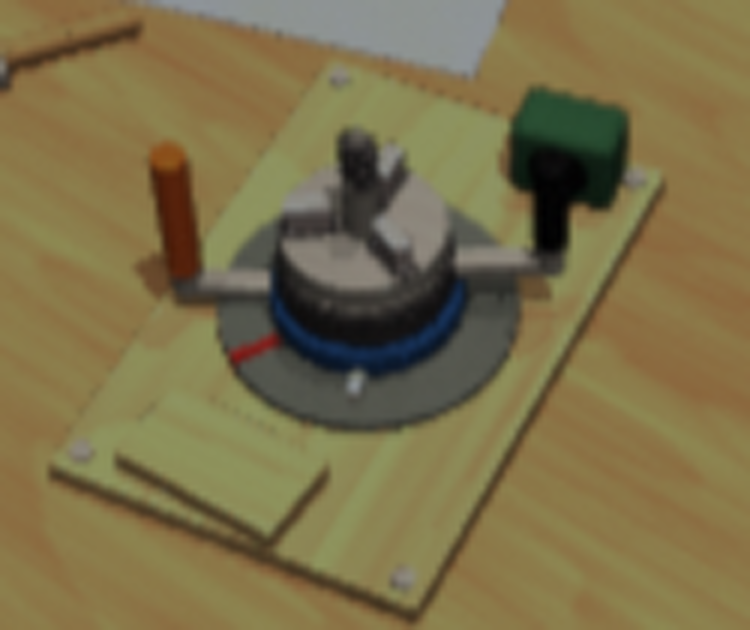

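```bash
cat > geo.py <<'E'
from h import *
from scipy.optimize import least_squares
# pixel measures  (x,y in crop)
T=lambda p:(p[0]/6+225-.42,p[1]/6+150-.42)
S=lambda p:(p[0]/6+175-.42,p[1]/6+130-.42)
t={'face':(293,298,.1),'flange':(288,319,.026),'or':(433,197,.15),'bl':(173,384,.15),'mark_o':(335,208,.027),'mark_i':(326,236,.027),'ptr':(233,235,.031)}
s={'or':(169,155,.15),'bl':(558,163,.15),'mark_o':(233,357,.027),'mark_i':(278,340,.027),'ptr':(356,388,.031)}
P={}
for n,p in t.items(): P['t',n]=ray('top0.png',*T(p),p[2])
for n,p in s.items(): P['s',n]=ray('scene0.png',*S(p),p[2])
for k,v in P.items(): print(k,v.round(4))
c=P['t','face'][:2]
for k,v in P.items():
    d=v[:2]-c; print(k,np.hypot(*d).round(4),np.degrees(np.arctan2(d[1],d[0])).round(1))
E
python3 geo.py
```

```text
('t', 'face') [ 0.5325 -0.1032  0.1   ]
('t', 'flange') [ 0.5309 -0.1042  0.026 ]
('t', 'or') [ 0.5936 -0.1977  0.15  ]
('t', 'bl') [ 0.4637 -0.0175  0.15  ]
('t', 'mark_o') [ 0.6147 -0.1405  0.027 ]
('t', 'mark_i') [ 0.5933 -0.1333  0.027 ]
('t', 'ptr') [ 0.5934 -0.0641  0.031 ]
('s', 'or') [ 0.5932 -0.1972  0.15  ]
('s', 'bl') [ 0.4638 -0.0173  0.15  ]
('s', 'mark_o') [ 0.6157 -0.1434  0.027 ]
('s', 'mark_i') [ 0.5897 -0.1305  0.027 ]
('s', 'ptr') [ 0.5913 -0.0684  0.031 ]
('t', 'face') 0.0 0.0
('t', 'flange') 0.0019 -148.9
('t', 'or') 0.1125 -57.1
('t', 'bl') 0.1099 128.8
('t', 'mark_o') 0.0902 -24.4
('t', 'mark_i') 0.0679 -26.3
('t', 'ptr') 0.0724 32.7
('s', 'or') 0.1119 -57.1
('s', 'bl') 0.11 128.6
('s', 'mark_o') 0.0925 -25.8
('s', 'mark_i') 0.0634 -25.5
('s', 'ptr') 0.0684 30.6
```

Call:
drive_tool:
  commands:
    - [-3.18,-1.65,0,0,0,0,1]
    - [-3.18,-1.65,0,0,0,0,1]
    - [-3.18,-1.65,0,0,0,0,1]
    - [-3.18,-1.65,0,0,0,0,1]
    - [-3.18,-1.65,0,0,0,0,1]
    - [-3.18,-1.65,0,0,0,0,1]
    - [-3.18,-1.65,0,0,0,0,1]
    - [-3.18,-1.65,0,0,0,0,1]
    - [-3.18,-1.65,0,0,0,0,1]
    - [-3.18,-1.65,0,0,0,0,1]

```text
time_s: 0.98
tool_pos: [0.4211, 0.3984, 0.2922]
tool_rot: [-180.0, -0.0, 166.8]
force: [-0.1, -0.3, -0.1]
grip_width: 0.087
```

Call:
drive_tool:
  commands:
    - [-1.15,-3.31,0,0,0,0,1]
    - [-1.15,-3.31,0,0,0,0,1]
    - [-1.15,-3.31,0,0,0,0,1]
    - [-1.15,-3.31,0,0,0,0,1]
    - [-1.15,-3.31,0,0,0,0,1]
    - [-1.15,-3.31,0,0,0,0,1]
    - [-1.15,-3.31,0,0,0,0,1]
    - [-1.15,-3.31,0,0,0,0,1]
    - [-1.15,-3.31,0,0,0,0,1]
    - [-1.15,-3.31,0,0,0,0,1]
    - [0,0,0,0,0,6.35,1]
    - [0,0,0,0,0,6.35,1]
    - [0,0,0,0,0,6.35,1]
    - [0,0,0,0,0,6.35,1]
    - [0,0,0,0,0,6.35,1]
    - [0,0,0,0,0,6.35,1]
    - [0,0,0,0,0,0,1]
    - [0,0,0,0,0,0,1]

```text
time_s: 2.48
tool_pos: [0.4566, 0.0513, 0.2921]
tool_rot: [-180.0, -0.0, 128.9]
force: [-0.1, -0.1, 0.4]
grip_width: 0.0871
```

Run:
```python
from h import *
snap('wrist','w1.png')
c=np.array([.5327,-.1045])
print(proj('w1.png',[*c,.1]),proj('w1.png',[.4638,-.0174,.15]))
```

```text
[217.1496838 323.3401608] [208.1601137  258.89069148]
```

View pics/w1.png

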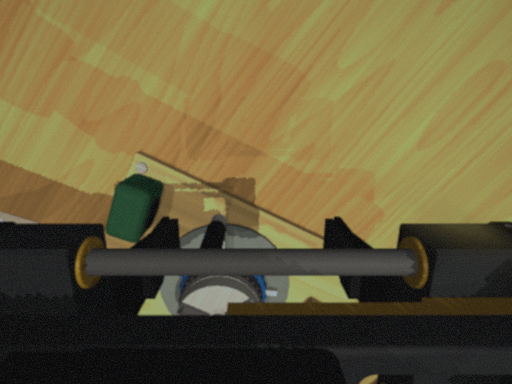

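Call:
drive_tool:
  commands:
    - [-1.93,-1.25,0,0,0,0,1]
    - [-1.93,-1.25,0,0,0,0,1]
    - [-1.94,-1.25,0,0,0,0,1]
    - [0,0,0,0,0,0,1]
    - [0,0,2.0,0,0,0,1]
    - [0,0,2.0,0,0,0,1]
    - [0,0,2.0,0,0,0,1]
    - [0,0,2.0,0,0,0,1]
    - [0,0,1.6,0,0,0,1]
    - [0,0,1.0,0,0,0,1]
    - [0,0,0,0,0,0,1]

```text
time_s: 3.45
tool_pos: [0.4624, -0.0171, 0.1842]
tool_rot: [-179.8, -0.1, 128.8]
force: [0.2, -0.0, 0.9]
grip_width: 0.0871
```

Run:
```python
from h import *
snap('scene','s2.png');crop('scene0.png',0,0,1,1,1,'x.png');crop('s2.png',150,60,320,220,4.5,'s2c.png')
```

```text
(no output)
```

View pics/s2c.png

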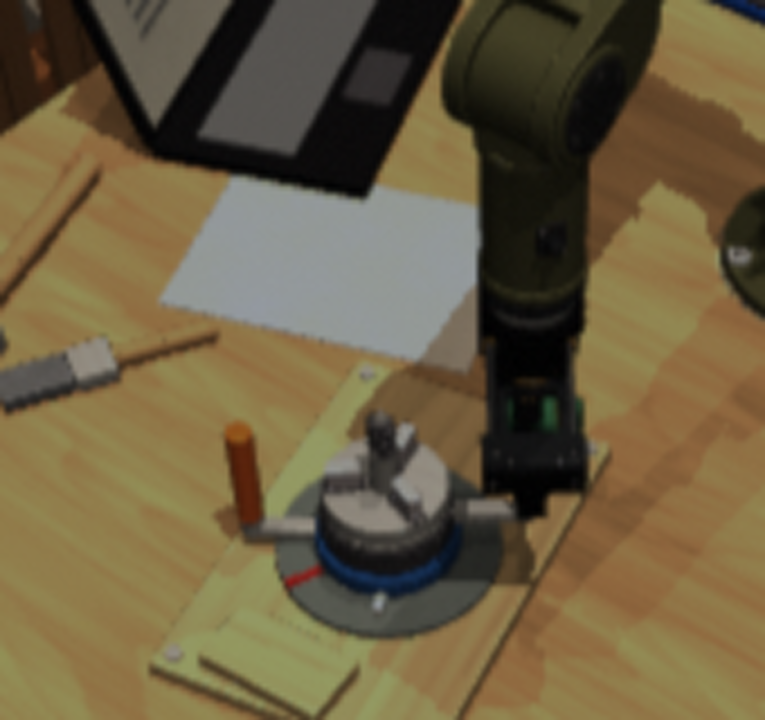

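The tool stands over the black post (crop px ~530,480), which is between the open fingers. The tape is untouched. Next I close on the post.

Call:
drive_tool:
  commands:
    - [0,0,0,0,0,0,0.15]
    - [0,0,0,0,0,0,0.15]
    - [0,0,0,0,0,0,0.15]
    - [0,0,0,0,0,0,0.15]
    - [0,0,0,0,0,0,0.15]
    - [0,0,0,0,0,0,0.15]
    - [0,0,0,0,0,0,0.15]
    - [0,0,0,0,0,0,0.15]
  force: 20

```text
time_s: 4.17
tool_pos: [0.4638, -0.0174, 0.1863]
tool_rot: [180.0, 0.0, 128.7]
force: [0.0, 0.2, 0.3]
grip_width: 0.0414
```

Call:
drive_tool:
  commands:
    - [0,0,0,0,0,0,0.15]
    - [0,0,0,0,0,0,0.15]
    - [0,0,0,0,0,0,0.15]
    - [0,0,0,0,0,0,0.15]
    - [0,0,0,0,0,0,0.15]
    - [0,0,0,0,0,0,0.15]

```text
time_s: 4.67
tool_pos: [0.4632, -0.0177, 0.1861]
tool_rot: [-179.9, -0.0, 128.7]
force: [-3.5, -1.1, 2.9]
grip_width: 0.0215
```

Call:
drive_tool:
  commands:
    - [-0.027,0.767,0,0,0,4,0.15]
    - [-0.027,0.767,0,0,0,4,0.15]
    - [-0.027,0.767,0,0,0,4,0.15]
    - [-0.027,0.767,0,0,0,4,0.15]
    - [-0.027,0.767,0,0,0,4,0.15]

```text
time_s: 5.08
tool_pos: [0.497, 0.0008, 0.1862]
tool_rot: [-179.9, 0.0, 108.5]
force: [-3.6, -2.9, 2.6]
grip_width: 0.0214
```

Call:
drive_tool:
  commands:
    - [-0.027,0.767,0,0,0,4,0.15]
    - [-0.027,0.767,0,0,0,4,0.15]
    - [-0.027,0.767,0,0,0,4,0.15]
    - [-0.027,0.767,0,0,0,4,0.15]
    - [-0.027,0.767,0,0,0,4,0.15]
    - [0,0,0,0,0,0,0.15]
    - [0,0,0,0,0,0,0.15]

```text
time_s: 5.67
tool_pos: [0.5359, 0.0066, 0.1862]
tool_rot: [179.9, 0.0, 88.8]
force: [2.3, -1.9, -2.7]
grip_width: 0.0212
```

Run:
```python
from h import *
snap('scene','s3.png');crop('s3.png',175,100,300,220,6,'s3c.png')
snap('top','t3.png');crop('t3.png',225,150,325,250,6,'t3c.png')
```

```text
(no output)
```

View pics/s3c.png

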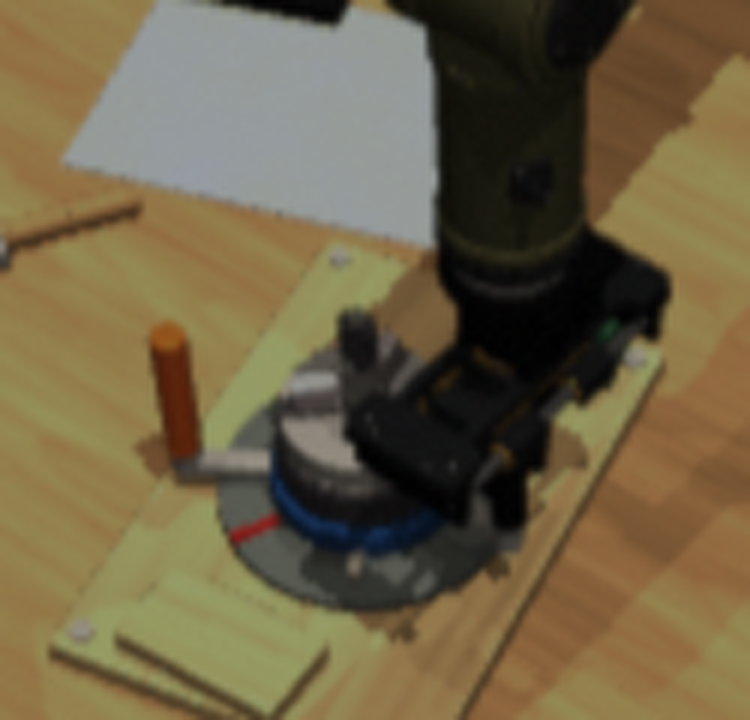

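View pics/t3c.png

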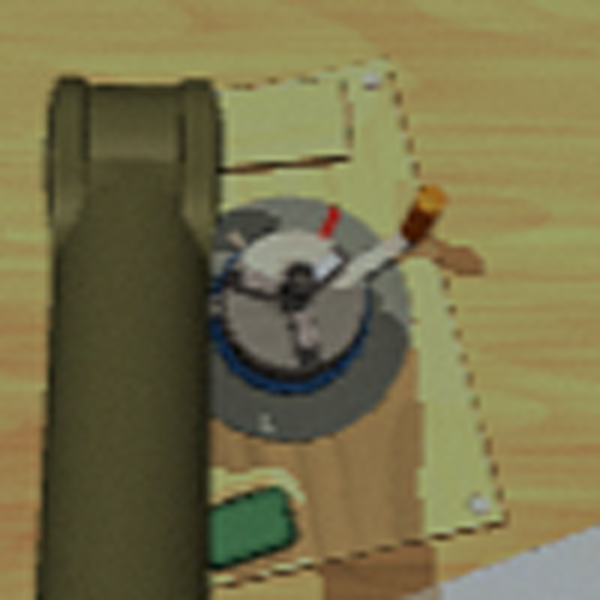

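The post followed, turned 40° so far, and the jaws are nearing the bit. I continue in small steps and watch the tangential force.

Call:
drive_tool:
  commands:
    - [-0.007,0.384,0,0,0,2,0.15]
    - [-0.007,0.384,0,0,0,2,0.15]
    - [-0.007,0.384,0,0,0,2,0.15]
    - [-0.007,0.384,0,0,0,2,0.15]
  force: 35

```text
time_s: 6.1
tool_pos: [0.5492, 0.0053, 0.1862]
tool_rot: [-179.9, 0.0, 80.8]
force: [-3.3, -1.0, 2.5]
grip_width: 0.0207
```

Call:
drive_tool:
  commands:
    - [-0.007,0.384,0,0,0,2,0.15]
    - [-0.007,0.384,0,0,0,2,0.15]

```text
time_s: 6.27
tool_pos: [0.5568, 0.0039, 0.1862]
tool_rot: [-179.9, 0.0, 76.8]
force: [-2.9, -1.3, 2.0]
grip_width: 0.0209
```

Call:
drive_tool:
  commands:
    - [-0.007,0.384,0,0,0,2,0.15]
    - [-0.007,0.384,0,0,0,2,0.15]

```text
time_s: 6.43
tool_pos: [0.5642, 0.002, 0.1862]
tool_rot: [-179.9, 0.0, 72.8]
force: [-2.2, -0.1, 1.9]
grip_width: 0.0212
```

Call:
drive_tool:
  commands:
    - [-0.007,0.384,0,0,0,2,0.15]
    - [-0.007,0.384,0,0,0,2,0.15]

```text
time_s: 6.6
tool_pos: [0.5711, -0.0003, 0.1862]
tool_rot: [-179.8, 0.0, 68.8]
force: [-4.1, -1.2, 3.7]
grip_width: 0.0213
```

Call:
drive_tool:
  commands:
    - [-0.007,0.384,0,0,0,2,0.15]

```text
time_s: 6.68
tool_pos: [0.5743, -0.0015, 0.1862]
tool_rot: [-179.8, 0.0, 66.8]
force: [-5.2, 0.1, 4.7]
grip_width: 0.021
```

Call:
drive_tool:
  commands:
    - [-0.007,0.384,0,0,0,2,0.15]

```text
time_s: 6.77
tool_pos: [0.5775, -0.0029, 0.1862]
tool_rot: [-179.7, 0.0, 64.8]
force: [-7.0, 0.9, 4.4]
grip_width: 0.0209
```

Call:
drive_tool:
  commands:
    - [-0.007,0.384,0,0,0,2,0.15]
    - [0,0,0,0,0,0,0.15]

```text
time_s: 6.93
tool_pos: [0.581, -0.0044, 0.1862]
tool_rot: [-179.7, 0.0, 62.8]
force: [-7.1, -0.2, 5.4]
grip_width: 0.0212
```

Call:
drive_tool:
  commands:
    - [-0.007,0.384,0,0,0,2,0.15]
    - [0,0,0,0,0,0,0.15]

```text
time_s: 7.1
tool_pos: [0.5836, -0.0059, 0.1862]
tool_rot: [-179.6, 0.1, 60.9]
force: [-9.2, 1.0, 7.4]
grip_width: 0.021
```

Call:
drive_tool:
  commands:
    - [-0.007,0.384,0,0,0,2,0.15]
    - [0,0,0,0,0,0,0.15]

```text
time_s: 7.27
tool_pos: [0.5862, -0.0074, 0.1861]
tool_rot: [-179.5, 0.1, 58.9]
force: [-11.3, 2.0, 9.4]
grip_width: 0.0205
```

Call:
drive_tool:
  commands:
    - [-0.007,0.384,0,0,0,2,0.15]
    - [0,0,0,0,0,0,0.15]

```text
time_s: 7.43
tool_pos: [0.5888, -0.009, 0.1861]
tool_rot: [-179.3, 0.1, 56.9]
force: [-14.4, 2.7, 10.6]
grip_width: 0.0211
```

Call:
drive_tool:
  commands:
    - [-0.005,0.288,0,0,0,1.5,0.15]
    - [0,0,0,0,0,0,0.15]
    - [0,0,0,0,0,0,0.15]
    - [0,0,0,0,0,0,0.15]

```text
time_s: 7.77
tool_pos: [0.5906, -0.0102, 0.186]
tool_rot: [-179.3, 0.2, 55.5]
force: [-15.6, 4.4, 11.9]
grip_width: 0.0212
```

Run:
```python
from h import *
snap('scene','s4.png');crop('s4.png',175,100,300,220,6,'s4c.png')
```

```text
(no output)
```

View pics/s4c.png

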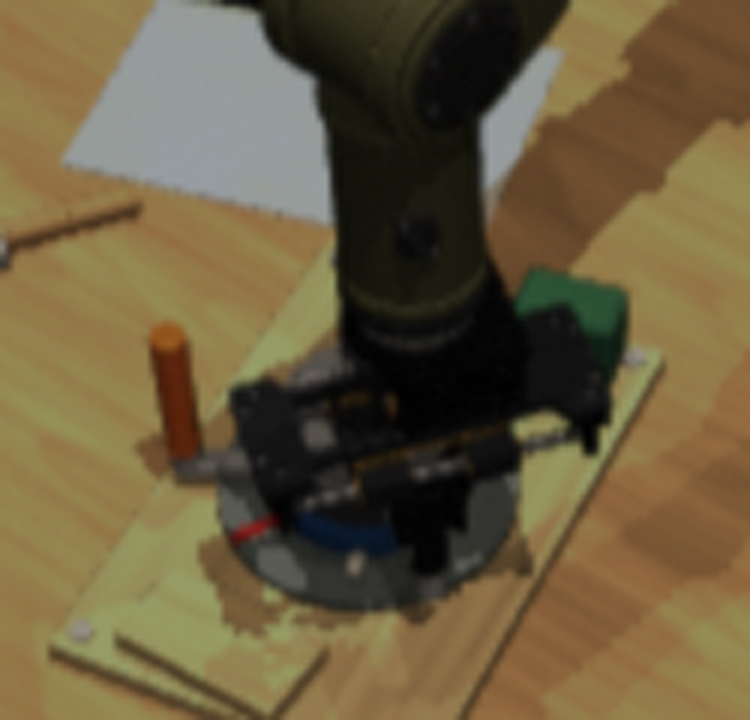

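Call:
drive_tool:
  commands:
    - [0,0,0,0,0,0,1]
    - [0,0,0,0,0,0,1]
    - [0,0,0,0,0,0,1]
    - [0,0,0,0,0,0,1]
    - [0,0,0,0,0,0,1]
    - [0,0,0,0,0,0,1]
    - [0,0,0,0,0,0,1]
    - [0,0,0,0,0,0,1]

```text
time_s: 8.48
tool_pos: [0.5947, -0.0124, 0.1859]
tool_rot: [-179.9, -0.0, 55.3]
force: [-1.1, -0.2, 0.4]
grip_width: 0.0664
```

Call:
drive_tool:
  commands:
    - [0,0,-1.5,0,0,0,1]
    - [0,0,-2.0,0,0,0,1]
    - [0,0,-2.0,0,0,0,1]
    - [0,0,-2.0,0,0,0,1]
    - [0,0,-2.0,0,0,0,1]
    - [0,0,-1.5,0,0,0,1]
    - [4,0,0,0,0,0,1]
    - [4,0,0,0,0,0,1]
    - [0,0,0,0,0,0,1]

```text
time_s: 9.23
tool_pos: [0.6442, 0.0631, 0.2959]
tool_rot: [180.0, -0.4, 55.9]
force: [-0.4, 2.7, 0.1]
grip_width: 0.087
```

Run:
```python
from h import *
snap('scene','s5.png');crop('s5.png',175,100,300,220,6,'s5c.png')
snap('top','t5.png');crop('t5.png',225,150,325,250,6,'t5c.png')
snap('wrist','w5.png')
```

```text
(no output)
```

View pics/s5c.png

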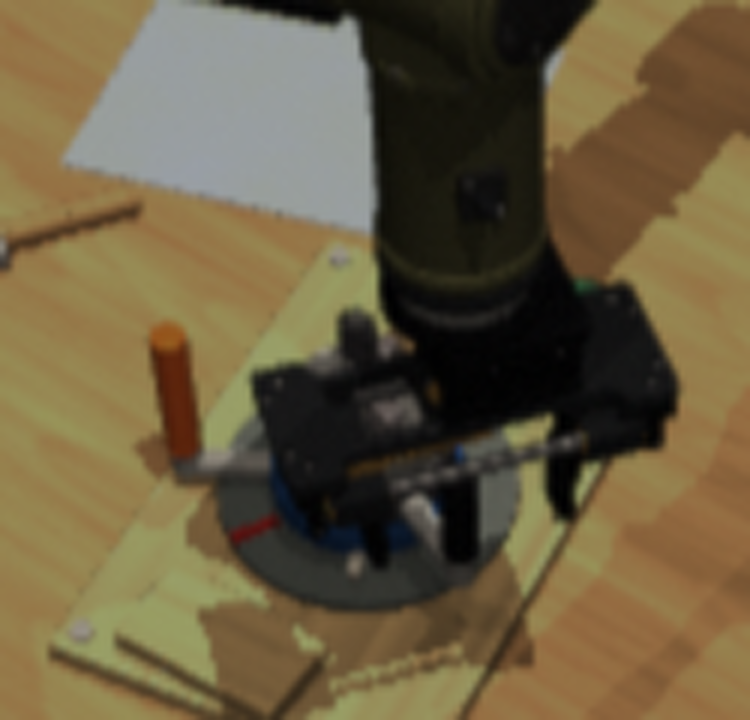

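View pics/t5c.png

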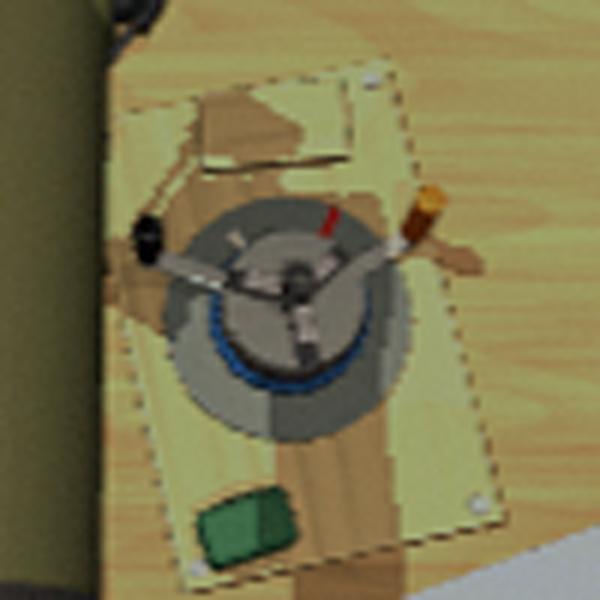

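View pics/w5.png

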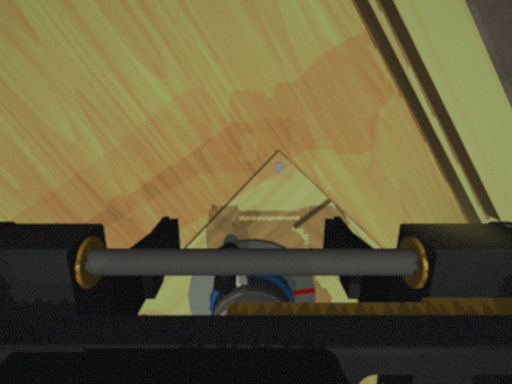

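Run:
```python
from h import *
c=np.array([.5327,-.1045])
for a in [(148,224),(148,230)]:
  p=ray('t5.png',a[0]/6+225-.42,a[1]/6+150-.42,.15)[:2]-c; print(p,np.hypot(*p),np.degrees(np.arctan2(p[1],p[0])))
```

```text
[0.04234903 0.10363882] 0.1119573356581202 67.77403125085202
[0.03811295 0.1036508 ] 0.11043588852637193 69.81125683873557
```

Call:
drive_tool:
  commands:
    - [-3.05,1.3,0,0,0,0,1]
    - [-3.05,1.3,0,0,0,0,1]
    - [-3.05,1.3,0,0,0,0,1]
    - [-3.05,1.3,0,0,0,0,1]
    - [-3.05,1.3,0,0,0,0,1]
    - [-3.05,1.3,0,0,0,0,1]
    - [-3.05,1.3,0,0,0,0,1]
    - [-3.05,1.3,0,0,0,0,1]
    - [0,0,0,0,0,-6.7,1]
    - [0,0,0,0,0,-6.7,1]
    - [0,0,0,0,0,-6.7,1]
    - [0,0,0,0,0,-6.7,1]
    - [0,0,0,0,0,-6.7,1]
    - [0,0,0,0,0,-6.7,1]
    - [0,0,0,0,0,-6.7,1]
    - [0,0,0,0,0,-6.7,1]
    - [0,0,0,0,0,-6.7,1]
    - [0,0,0,0,0,-6.7,1]

```text
time_s: 10.88
tool_pos: [0.5862, -0.2087, 0.2968]
tool_rot: [179.9, 0.1, 122.4]
force: [-0.0, -0.3, -0.5]
grip_width: 0.0866
```

Call:
drive_tool:
  commands:
    - [0,0,0,0,0,0,1]
    - [0,0,0,0,0,0,1]
    - [0,0,0,0,0,0,1]

```text
time_s: 11.13
tool_pos: [0.5867, -0.2078, 0.2966]
tool_rot: [180.0, 0.0, 122.0]
force: [0.3, 0.2, 0.5]
grip_width: 0.087
```

Run:
```python
from h import *
snap('wrist','w6.png'); snap('scene','s6.png'); print(env.get_obs()['tool_pos'],env.get_obs()['tool_rot']); crop('s6.png',175,100,300,220,6,'s6c.png')
```

```text
[ 0.58699406 -0.20732145  0.29639788] [1.79983775e+02 1.37821792e-02 1.22100275e+02]
```

View pics/w6.png

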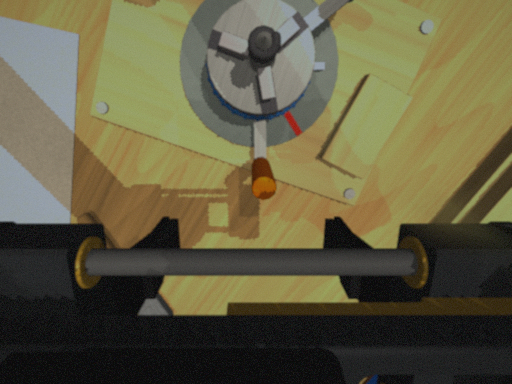

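View pics/s6c.png

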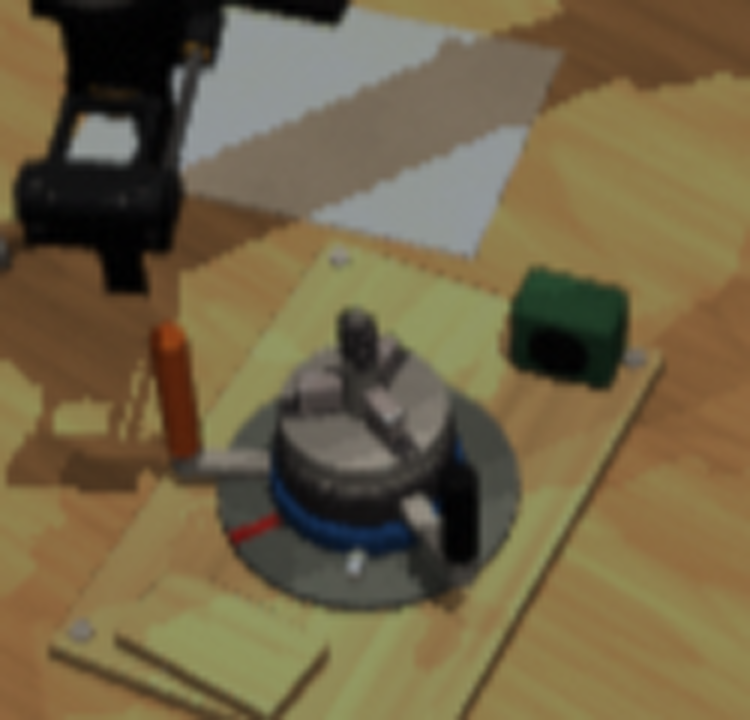

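Run:
```python
from h import *
crop('w6.png',170,0,350,200,4,'w6c.png'); crop('w6.png',200,0,340,100,5.7,'w6d.png')
```

```text
(no output)
```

View pics/w6c.png

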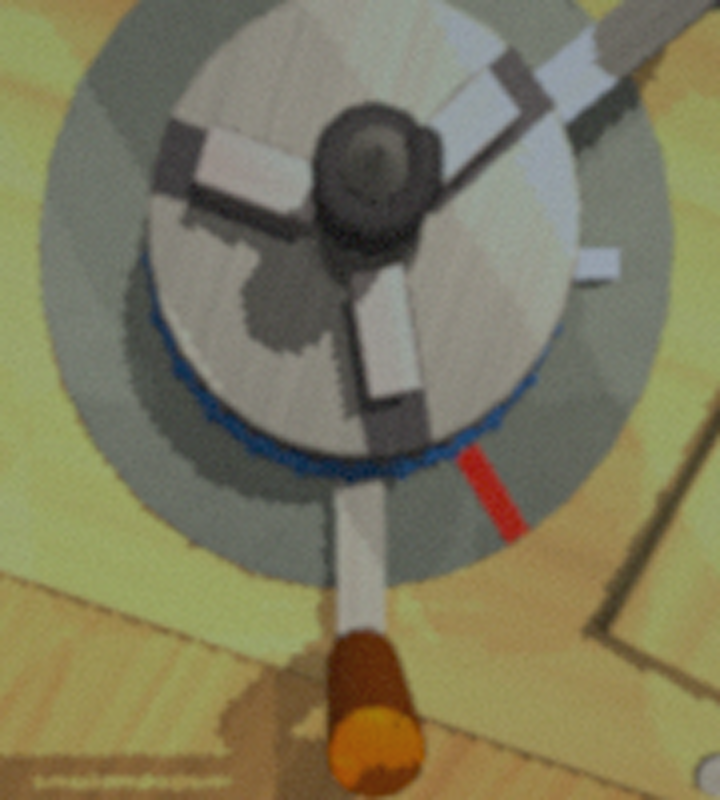

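Run:
```python
from h import *
W=lambda x,y,z: ray('w6.png',x/4+170-.38,y/4-.38,z)
c0=np.array([.5327,-.1045])
fl=(W(42,270,.026)+W(673,258,.026))/2; fa=(W(150,210,.1)+W(580,240,.1))/2
print(fl,fa, W(377,748,.15))
for c in (c0,fa[:2]):
  for n,p in dict(o=W(377,750,.15),p=W(620,264,.031),mo=W(516,536,.027),mi=W(472,452,.027)).items():
    d=p[:2]-c; print(n,p.round(4),np.hypot(*d).round(4),np.degrees(np.arctan2(d[1],d[0])).round(1))
```

```text
[ 0.53295924 -0.10300047  0.026     ] [ 0.5334109  -0.10375189  0.1       ] [ 0.59266666 -0.19538453  0.15      ]
o [ 0.5929 -0.1958  0.15  ] 0.1093 -56.6
p [ 0.5963 -0.0641  0.031 ] 0.0754 32.4
mo [ 0.6152 -0.1425  0.027 ] 0.0909 -24.7
mi [ 0.59  -0.129  0.027] 0.0624 -23.1
o [ 0.5929 -0.1958  0.15  ] 0.1096 -57.1
p [ 0.5963 -0.0641  0.031 ] 0.0744 32.2
mo [ 0.6152 -0.1425  0.027 ] 0.0905 -25.3
mi [ 0.59  -0.129  0.027] 0.062 -24.0
```

Call:
drive_tool:
  commands:
    - [0.55,1.06,0,0,0,-0.8,1]
    - [0,0,0,0,0,0,1]
    - [0,0,0,0,0,0,1]
    - [0,0,0,0,0,0,1]
    - [0,0,0,0,0,0,1]

```text
time_s: 11.65
tool_pos: [0.5932, -0.1967, 0.2962]
tool_rot: [-180.0, 0.0, 123.0]
force: [-0.3, -0.4, -0.9]
grip_width: 0.0865
```

Call:
drive_tool:
  commands:
    - [0,0,2.0,0,0,0,1]
    - [0,0,2.0,0,0,0,1]
    - [0,0,2.0,0,0,0,1]
    - [0,0,2.0,0,0,0,1]
    - [0,0,2.0,0,0,0,1]
    - [0,0,1.0,0,0,0,1]
    - [0,0,0,0,0,0,1]
    - [0,0,0,0,0,0,0.15]
    - [0,0,0,0,0,0,0.15]
    - [0,0,0,0,0,0,0.15]
    - [0,0,0,0,0,0,0.15]
    - [0,0,0,0,0,0,0.15]
    - [0,0,0,0,0,0,0.15]
    - [0,0,0,0,0,0,0.15]
    - [0,0,0,0,0,0,0.15]
  force: 20

```text
time_s: 12.9
tool_pos: [0.5933, -0.1966, 0.1864]
tool_rot: [180.0, 0.0, 123.0]
force: [-0.8, -0.9, -0.6]
grip_width: 0.0416
```

Call:
drive_tool:
  commands:
    - [0,0,0,0,0,0,0.15]
    - [0,0,0,0,0,0,0.15]
    - [0,0,0,0,0,0,0.15]
    - [0,0,0,0,0,0,0.15]
    - [0,0,0,0,0,0,0.15]
    - [0,0,0,0,0,0,0.15]

```text
time_s: 13.4
tool_pos: [0.5931, -0.1967, 0.1862]
tool_rot: [-180.0, -0.0, 123.0]
force: [-0.2, -1.7, 0.3]
grip_width: 0.0213
```

Call:
drive_tool:
  commands:
    - [0.027,-0.767,0,0,0,4,0.15]
    - [0.027,-0.767,0,0,0,4,0.15]
    - [0.027,-0.767,0,0,0,4,0.15]
    - [0.027,-0.767,0,0,0,4,0.15]
    - [0.027,-0.767,0,0,0,4,0.15]
    - [0.027,-0.767,0,0,0,4,0.15]

```text
time_s: 13.9
tool_pos: [0.5509, -0.2132, 0.1862]
tool_rot: [179.9, 0.1, 98.9]
force: [1.4, -1.2, -1.1]
grip_width: 0.0215
```

Call:
drive_tool:
  commands:
    - [0.027,-0.767,0,0,0,4,0.15]
    - [0.027,-0.767,0,0,0,4,0.15]
    - [0.027,-0.767,0,0,0,4,0.15]
    - [0.027,-0.767,0,0,0,4,0.15]
    - [0.027,-0.767,0,0,0,4,0.15]
    - [0.027,-0.767,0,0,0,4,0.15]
    - [0.015,-0.575,0,0,0,3,0.15]
    - [0.007,-0.384,0,0,0,2,0.15]
    - [0.002,-0.192,0,0,0,1,0.15]
    - [0,0,0,0,0,0,0.15]
    - [0,0,0,0,0,0,0.15]
    - [0,0,0,0,0,0,0.15]

```text
time_s: 14.9
tool_pos: [0.4936, -0.2076, 0.1862]
tool_rot: [-180.0, 0.0, 69.0]
force: [-2.2, -2.5, -0.2]
grip_width: 0.0213
```

Run:
```python
from h import *
snap('scene','s7.png');crop('s7.png',175,100,300,220,6,'s7c.png')
snap('top','t7.png');crop('t7.png',225,150,325,250,6,'t7c.png')
o=env.get_obs();d=o['tool_pos'][:2]-[.533,-.1042];print(o['tool_pos'],o['tool_rot'],np.hypot(*d),np.degrees(np.arctan2(d[1],d[0])),o['force'])
```

```text
[ 0.49356439 -0.20760856  0.18618137] [-1.79949273e+02  4.41141033e-02  6.90293829e+01] 0.110672933629868 -110.8747135662933 [-2.67588941 -2.978002    0.24109059]
```

View pics/s7c.png

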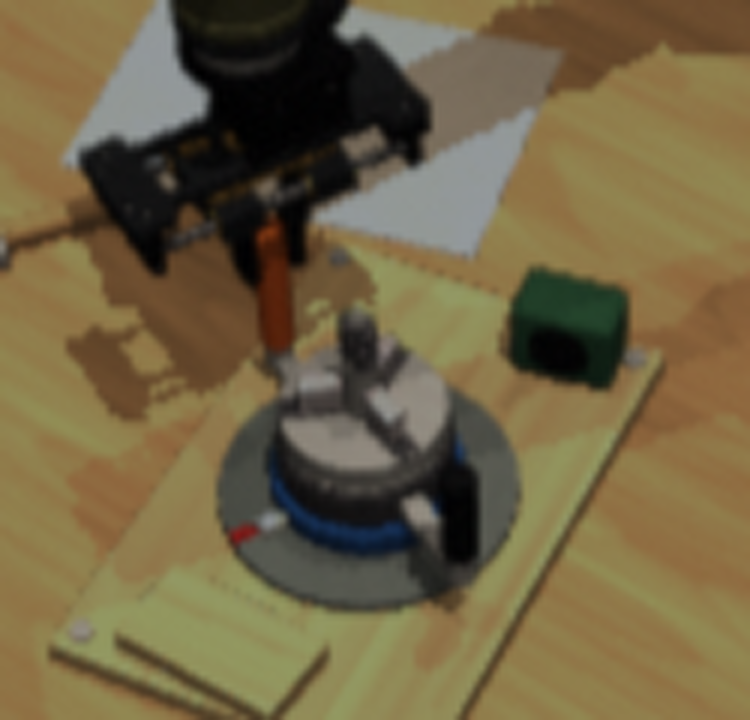

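View pics/t7c.png

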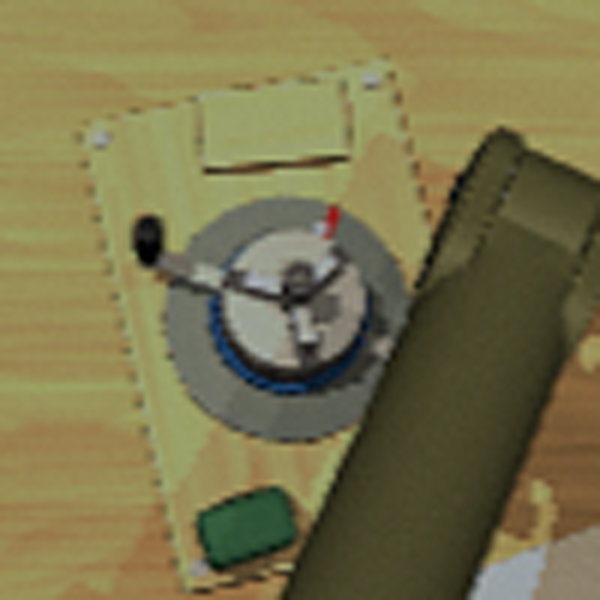

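Run:
```python
from h import *
crop('s7.png',205,178,235,200,25,'s7d.png'); crop('t7.png',265,175,295,197,25,'t7d.png')
# predicted pixels for mark at -25 deg & pointer at angles
c=np.array([.533,-.1042])
for a in (-20,-24,-25,-26):
  r=np.radians(a);u=np.array([np.cos(r),np.sin(r)])
  for R in (.065,.074,.09): 
    p=proj('s7.png',[*(c+R*u),.028]); print(a,R,((p-[205,178])*25+12).round(), ((proj('t7.png',[*(c+R*u),.028])-[265,175])*25+12).round())
```

```text
-20 0.065 [411. 247.] [321. 355.]
-20 0.074 [356. 273.] [338. 308.]
-20 0.09 [258. 321.] [367. 226.]
-24 0.065 [396. 225.] [345. 364.]
-24 0.074 [339. 249.] [365. 319.]
-24 0.09 [238. 291.] [400. 239.]
-25 0.065 [393. 220.] [351. 366.]
-25 0.074 [336. 243.] [371. 322.]
-25 0.09 [233. 284.] [408. 242.]
-26 0.065 [390. 214.] [357. 369.]
-26 0.074 [332. 236.] [378. 325.]
-26 0.09 [229. 276.] [416. 246.]
```

View pics/s7d.png

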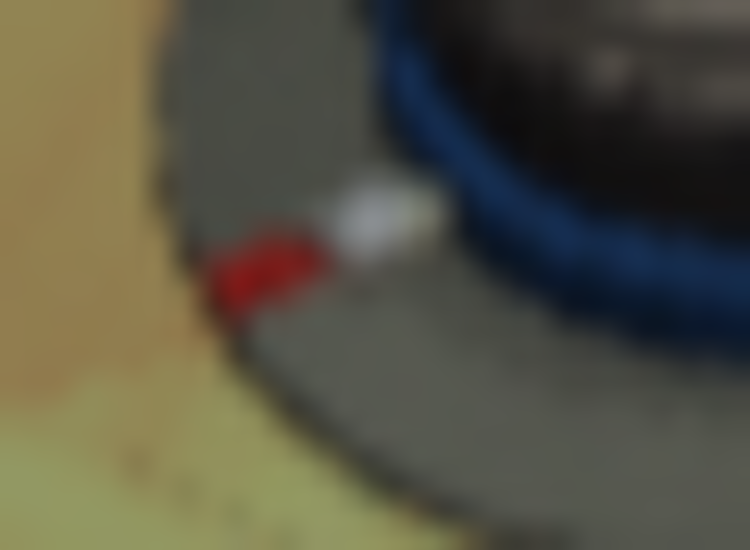

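View pics/t7d.png

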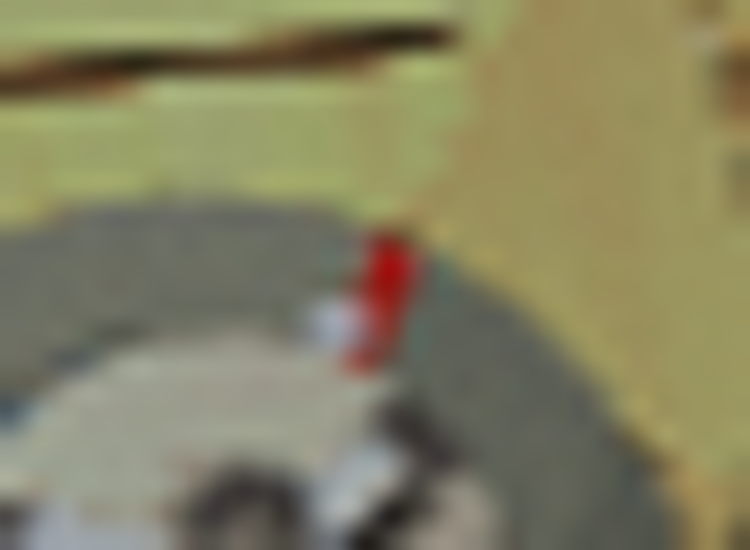

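Call:
drive_tool:
  commands:
    - [0.005,-0.33,0,0,0,1.7,0.15]
    - [0.005,-0.34,0,0,0,1.8,0.15]
    - [0,0,0,0,0,0,0.15]
    - [0,0,0,0,0,0,0.15]
    - [0,0,0,0,0,0,0.15]

```text
time_s: 15.42
tool_pos: [0.4875, -0.2051, 0.1862]
tool_rot: [-180.0, 0.0, 65.6]
force: [-2.6, -5.5, -1.8]
grip_width: 0.0214
```

Run:
```python
from h import *
snap('top','t8.png');crop('t8.png',265,175,295,197,25,'t8d.png')
snap('scene','s8.png');crop('s8.png',205,178,235,200,25,'s8d.png')
o=env.get_obs();d=o['tool_pos'][:2]-[.533,-.1042];print(np.degrees(np.arctan2(d[1],d[0])),o['force'])
```

```text
-114.28455496094602 [-2.70801389 -5.17409163 -1.64012685]
```

View pics/t8d.png

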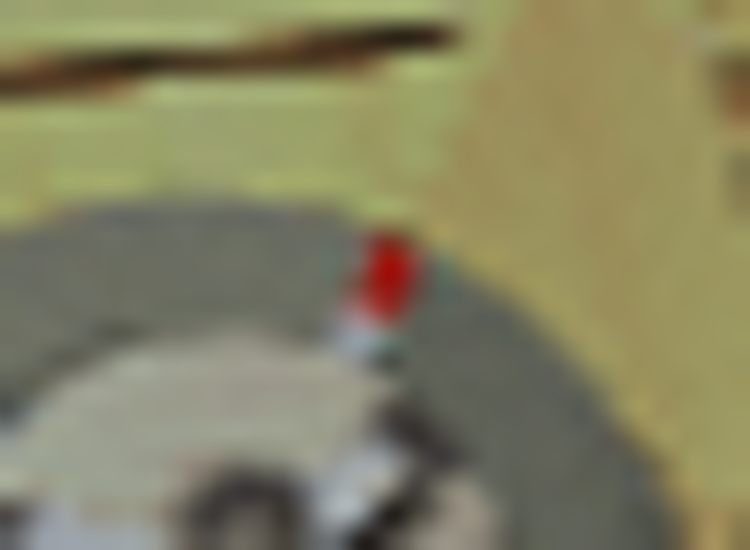

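View pics/s8d.png

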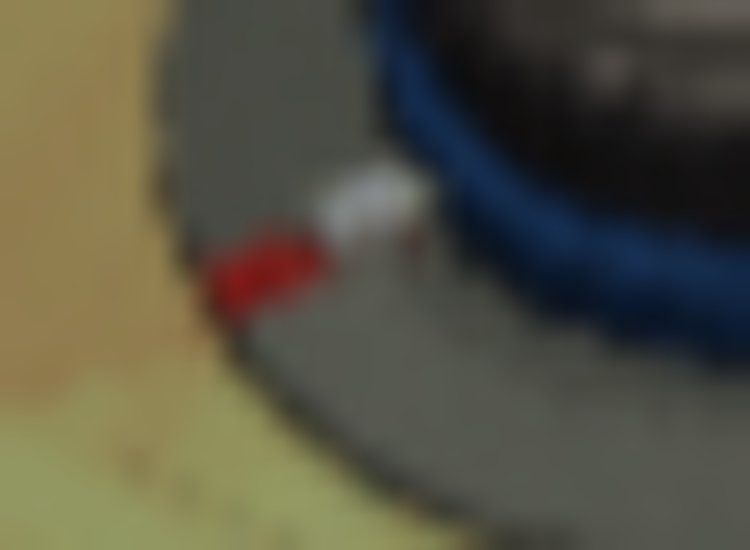

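The pointer now lines up with the red mark in the top view, crop px (360,335) against (388,275). I release, back off and check.

Call:
drive_tool:
  commands:
    - [0,0,0,0,0,0,1]
    - [0,0,0,0,0,0,1]
    - [0,0,0,0,0,0,1]
    - [0,0,0,0,0,0,1]
    - [0,0,0,0,0,0,1]
    - [0,0,0,0,0,0,1]
    - [0,0,0,0,0,0,1]
    - [0,0,0,0,0,0,1]
    - [0,0,-1.5,0,0,0,1]
    - [0,0,-2.0,0,0,0,1]
    - [0,0,-2.0,0,0,0,1]
    - [0,0,-2.0,0,0,0,1]
    - [0,0,-2.0,0,0,0,1]
    - [0,0,-2.0,0,0,0,1]
    - [0,0,0,0,0,0,1]
    - [0,0,0,0,0,0,1]

```text
time_s: 16.85
tool_pos: [0.4883, -0.2047, 0.3021]
tool_rot: [179.9, -0.1, 65.5]
force: [-0.2, 0.2, -0.3]
grip_width: 0.0868
```

Run:
```python
from h import *
snap('wrist','w9.png');snap('scene','s9.png');snap('top','t9.png')
crop('t9.png',225,150,325,250,6,'t9c.png')
```

```text
(no output)
```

View pics/w9.png

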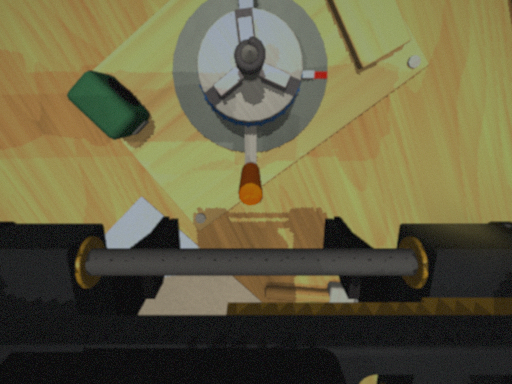

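View pics/t9c.png

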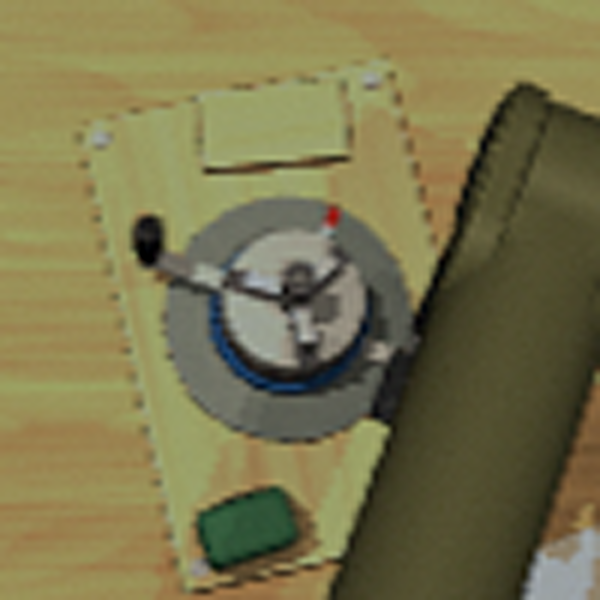

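Run:
```python
from h import *
crop('w9.png',180,0,340,130,4.6,'w9c.png'); crop('w9.png',295,60,335,90,18,'w9d.png')
```

```text
(no output)
```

View pics/w9c.png

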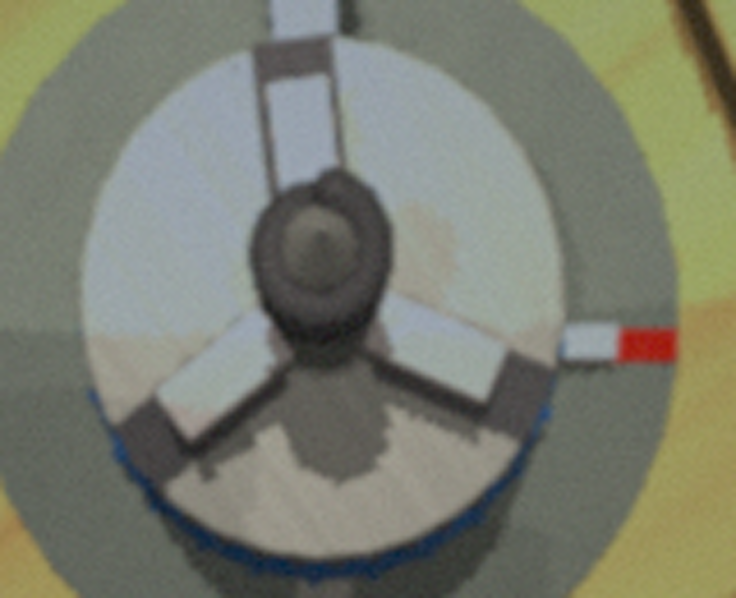

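View pics/w9d.png

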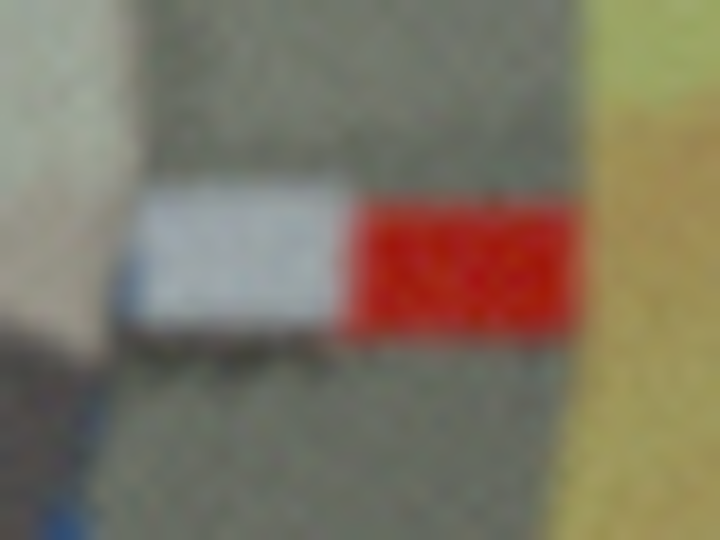

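Run:
```python
from h import *
c=np.array([.533,-.1042])
for a in (58,60,62,64,66,68,70,72):
  r=np.radians(a);u=np.array([np.cos(r),np.sin(r)])
  print(a,[((proj(f,[*(c+.11*u),z])-o)*6+3).round().tolist() for f,o,z in(('s4.png',[175,100],.075),('s9.png',[175,100],.15),('s9.png',[175,100],.075),('t9.png',[225,150],.15))])
crop('s4.png',225,165,270,205,16,'s4d.png'); crop('s9.png',225,165,270,205,16,'s9d.png')
```

```text
58 [[431.0, 571.0], [427.0, 488.0], [431.0, 571.0], [163.0, 201.0]]
60 [[437.0, 569.0], [434.0, 486.0], [437.0, 569.0], [160.0, 206.0]]
62 [[443.0, 567.0], [440.0, 484.0], [443.0, 567.0], [157.0, 211.0]]
64 [[450.0, 564.0], [447.0, 482.0], [450.0, 564.0], [155.0, 216.0]]
66 [[456.0, 562.0], [453.0, 479.0], [456.0, 562.0], [153.0, 221.0]]
68 [[462.0, 559.0], [459.0, 476.0], [462.0, 559.0], [150.0, 226.0]]
70 [[467.0, 557.0], [465.0, 473.0], [467.0, 557.0], [148.0, 231.0]]
72 [[473.0, 554.0], [471.0, 470.0], [473.0, 554.0], [147.0, 236.0]]
```

View pics/s4d.png

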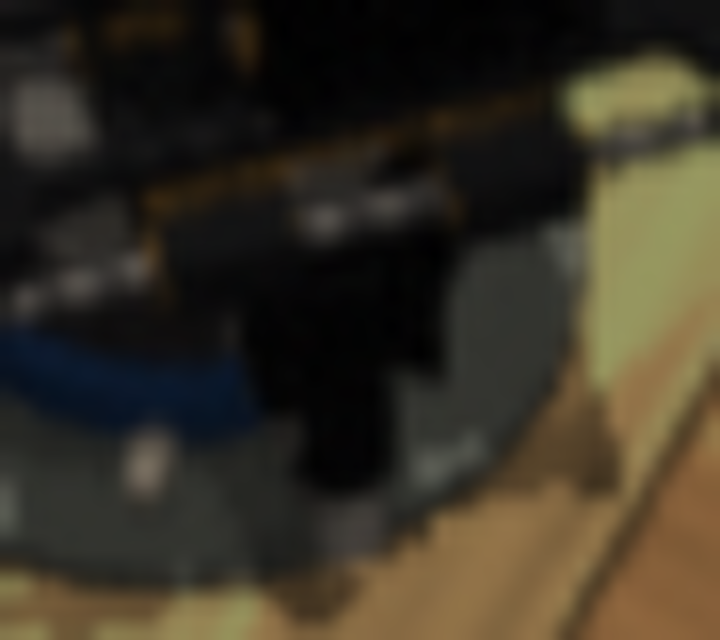

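View pics/s9d.png

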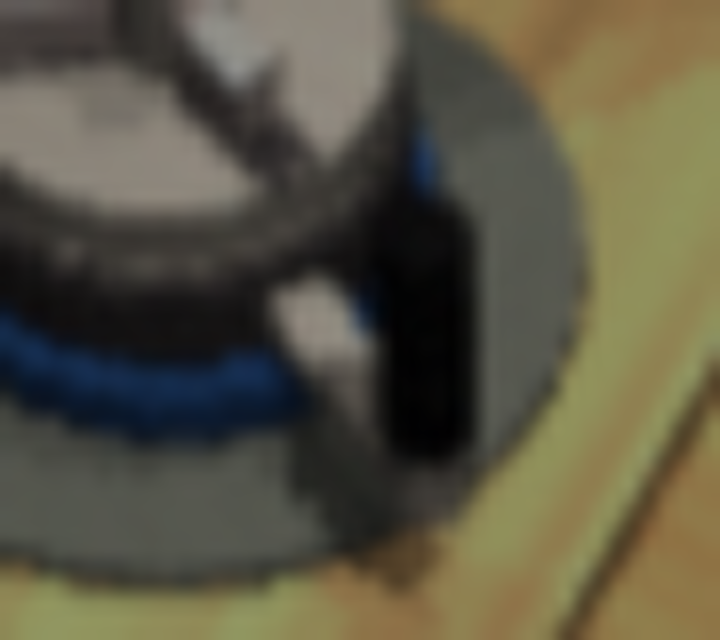

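The pointer is on the mark and the bit is upright. My concern is the black handle: it rests at about 68.5°, yet at release it stood at 58.5°. That 10° spring-back is more than the "little" the task describes, and the force curve suggests contact at about 66–68°. The sudden release may have let it swing back too far, so I regrip it to test and retighten, then unload slowly.

Call:
drive_tool:
  commands:
    - [2.75,-0.085,0,0,0,0,1]
    - [2.75,-0.085,0,0,0,0,1]
    - [2.75,-0.085,0,0,0,0,1]
    - [2.75,-0.085,0,0,0,0,1]
    - [2.75,-0.085,0,0,0,0,1]
    - [2.75,-0.085,0,0,0,0,1]
    - [2.75,-0.085,0,0,0,0,1]
    - [2.75,-0.085,0,0,0,0,1]
    - [0,0,0,0,0,-3,1]
    - [0,0,0,0,0,0,1]
    - [0,0,0,0,0,0,1]
    - [0,0,0,0,0,0,1]

```text
time_s: 18.0
tool_pos: [0.5722, -0.0029, 0.3006]
tool_rot: [-180.0, 0.1, 68.3]
force: [0.4, -0.1, 0.2]
grip_width: 0.087
```

Down 11.4 cm, then close gently.

Call:
drive_tool:
  commands:
    - [0.1,0.05,1.5,0,0,0,1]
    - [0,0,2.0,0,0,0,1]
    - [0,0,2.0,0,0,0,1]
    - [0,0,2.0,0,0,0,1]
    - [0,0,2.0,0,0,0,1]
    - [0,0,1.9,0,0,0,1]
    - [0,0,0,0,0,0,1]
    - [0,0,0,0,0,0,0.45]
    - [0,0,0,0,0,0,0.45]
    - [0,0,0,0,0,0,0.45]
    - [0,0,0,0,0,0,0.45]
    - [0,0,0,0,0,0,0.45]
    - [0,0,0,0,0,0,0.35]
    - [0,0,0,0,0,0,0.35]
    - [0,0,0,0,0,0,0.35]
  force: 5

```text
time_s: 19.25
tool_pos: [0.5736, -0.0006, 0.1874]
tool_rot: [180.0, -0.0, 68.5]
force: [-0.1, -0.2, 0.3]
grip_width: 0.0416
```

Call:
drive_tool:
  commands:
    - [0,0,0,0,0,0,0.15]
    - [0,0,0,0,0,0,0.15]
    - [0,0,0,0,0,0,0.15]
    - [0,0,0,0,0,0,0.15]
    - [0,0,0,0,0,0,0.15]

```text
time_s: 19.67
tool_pos: [0.5727, -0.0003, 0.1871]
tool_rot: [-179.9, 0.0, 68.5]
force: [-4.2, 1.6, 2.7]
grip_width: 0.0217
```

Call:
drive_tool:
  commands:
    - [0,0,0,0,0,0,0.15]
    - [0,0,0,0,0,0,0.15]
  force: 35

```text
time_s: 19.83
tool_pos: [0.5728, -0.0003, 0.1871]
tool_rot: [-179.9, 0.0, 68.5]
force: [-5.5, 1.4, 3.8]
grip_width: 0.0213
```

Call:
drive_tool:
  commands:
    - [-0.002,0.192,0,0,0,1,0.15]
    - [-0.002,0.192,0,0,0,1,0.15]
    - [0,0,0,0,0,0,0.15]

```text
time_s: 20.08
tool_pos: [0.5759, -0.0016, 0.1871]
tool_rot: [-179.8, 0.0, 66.5]
force: [-7.6, 1.8, 5.4]
grip_width: 0.021
```

Call:
drive_tool:
  commands:
    - [-0.002,0.192,0,0,0,1,0.15]
    - [-0.002,0.192,0,0,0,1,0.15]
    - [0,0,0,0,0,0,0.15]

```text
time_s: 20.33
tool_pos: [0.579, -0.0029, 0.1871]
tool_rot: [-179.7, 0.0, 64.6]
force: [-9.0, 3.0, 5.3]
grip_width: 0.0212
```

Call:
drive_tool:
  commands:
    - [-0.002,0.192,0,0,0,1,0.15]
    - [-0.002,0.192,0,0,0,1,0.15]
    - [0,0,0,0,0,0,0.15]

```text
time_s: 20.58
tool_pos: [0.5821, -0.0043, 0.1871]
tool_rot: [-179.7, 0.1, 62.6]
force: [-9.7, 3.0, 7.8]
grip_width: 0.0213
```

Call:
drive_tool:
  commands:
    - [-0.002,0.192,0,0,0,1,0.15]
    - [-0.002,0.192,0,0,0,1,0.15]
    - [0,0,0,0,0,0,0.15]

```text
time_s: 20.83
tool_pos: [0.5851, -0.0059, 0.1871]
tool_rot: [-179.6, 0.1, 60.6]
force: [-11.7, 2.9, 7.5]
grip_width: 0.0211
```

Call:
drive_tool:
  commands:
    - [-0.002,0.192,0,0,0,1,0.15]
    - [0,0,0,0,0,0,0.15]
    - [0,0,0,0,0,0,0.15]

```text
time_s: 21.08
tool_pos: [0.5865, -0.0066, 0.1871]
tool_rot: [-179.6, 0.1, 59.7]
force: [-11.8, 3.9, 9.5]
grip_width: 0.0212
```

Call:
drive_tool:
  commands:
    - [0,-0.1,0,0,0,-0.5,0.15]
    - [0,-0.1,0,0,0,-0.5,0.15]
    - [0,0,0,0,0,0,0.15]

```text
time_s: 21.33
tool_pos: [0.5858, -0.0063, 0.1871]
tool_rot: [-179.8, 0.0, 60.6]
force: [-7.6, 2.3, 4.9]
grip_width: 0.0213
```

Call:
drive_tool:
  commands:
    - [0,-0.1,0,0,0,-0.5,0.15]
    - [0,-0.1,0,0,0,-0.5,0.15]
    - [0,0,0,0,0,0,0.15]

```text
time_s: 21.58
tool_pos: [0.5843, -0.0055, 0.1871]
tool_rot: [-179.8, 0.0, 61.6]
force: [-7.4, 2.4, 5.0]
grip_width: 0.0213
```

Call:
drive_tool:
  commands:
    - [0,-0.1,0,0,0,-0.5,0.15]
    - [0,0,0,0,0,0,0.15]

```text
time_s: 21.75
tool_pos: [0.5835, -0.0051, 0.1871]
tool_rot: [-179.8, 0.0, 62.1]
force: [-5.6, 2.3, 4.6]
grip_width: 0.021
```

Call:
drive_tool:
  commands:
    - [0,-0.1,0,0,0,-0.5,0.15]
    - [0,0,0,0,0,0,0.15]

```text
time_s: 21.92
tool_pos: [0.5828, -0.0047, 0.1871]
tool_rot: [-179.8, 0.0, 62.6]
force: [-5.8, 1.6, 3.9]
grip_width: 0.0211
```

Call:
drive_tool:
  commands:
    - [0,-0.1,0,0,0,-0.5,0.15]
    - [0,0,0,0,0,0,0.15]
    - [0,0,0,0,0,0,0.15]

```text
time_s: 22.17
tool_pos: [0.582, -0.0043, 0.1871]
tool_rot: [-179.9, 0.0, 63.1]
force: [-5.1, 0.9, 4.7]
grip_width: 0.0209
```

Call:
drive_tool:
  commands:
    - [0,-0.1,0,0,0,-0.5,0.15]
    - [0,0,0,0,0,0,0.15]
    - [0,0,0,0,0,0,0.15]

```text
time_s: 22.42
tool_pos: [0.5812, -0.004, 0.1871]
tool_rot: [-179.9, 0.0, 63.6]
force: [-5.0, 1.5, 3.6]
grip_width: 0.0208
```

Call:
drive_tool:
  commands:
    - [0,-0.1,0,0,0,-0.5,0.15]
    - [0,-0.1,0,0,0,-0.5,0.15]
    - [0,0,0,0,0,0,0.15]
    - [0,0,0,0,0,0,0.15]

```text
time_s: 22.75
tool_pos: [0.5797, -0.0032, 0.1871]
tool_rot: [-179.9, 0.0, 64.6]
force: [-5.7, 2.6, 2.9]
grip_width: 0.021
```

Call:
drive_tool:
  commands:
    - [0,-0.1,0,0,0,-0.5,0.15]
    - [0,-0.1,0,0,0,-0.5,0.15]
    - [0,0,0,0,0,0,0.15]
    - [0,0,0,0,0,0,0.15]

```text
time_s: 23.08
tool_pos: [0.5781, -0.0026, 0.1871]
tool_rot: [-180.0, 0.0, 65.5]
force: [-4.5, 0.5, 2.7]
grip_width: 0.0206
```

Call:
drive_tool:
  commands:
    - [0,0,0,0,0,0,1]
    - [0,0,0,0,0,0,1]
    - [0,0,0,0,0,0,1]
    - [0,0,0,0,0,0,1]
    - [0,0,0,0,0,0,1]
    - [0,0,0,0,0,0,1]
    - [0,0,0,0,0,0,1]
    - [0,0,0,0,0,0,1]
    - [0,0,-1.5,0,0,0,1]
    - [0,0,-2.0,0,0,0,1]
    - [0,0,-2.0,0,0,0,1]
    - [0,0,-2.0,0,0,0,1]
    - [0,0,-2.0,0,0,0,1]
    - [0,0,-2.0,0,0,0,1]
    - [-2,-4,0,0,0,0,1]
    - [-2,-4,0,0,0,0,1]
    - [-2,-4,0,0,0,0,1]
    - [-2,-4,0,0,0,0,1]
    - [-2,-4,0,0,0,0,1]
    - [0,0,0,0,0,0,1]

```text
time_s: 24.75
tool_pos: [0.3932, -0.0105, 0.3044]
tool_rot: [180.0, -0.4, 65.6]
force: [1.3, -1.3, 0.1]
grip_width: 0.0869
```

Run:
```python
from h import *
snap('scene','s10.png');snap('top','t10.png');snap('wrist','w10.png')
crop('t10.png',225,150,325,250,6,'t10c.png');crop('s10.png',175,100,300,220,6,'s10c.png');crop('s10.png',225,165,270,205,16,'s10d.png')
o=env.get_obs();print(o['tool_pos'])
a,b=[cv2.imread('pics/'+f)[160:230,240:300].astype(int) for f in('t9.png','t10.png')]
```

```text
[ 0.39679075 -0.01077216  0.30393309]
```

View pics/t10c.png

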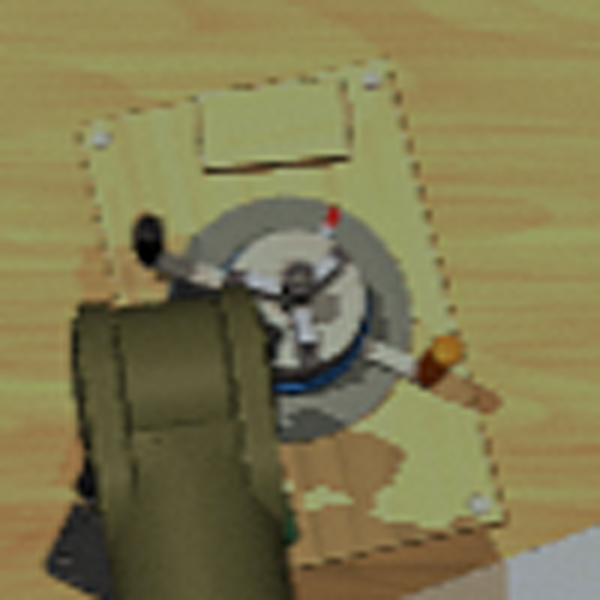

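View pics/s10c.png

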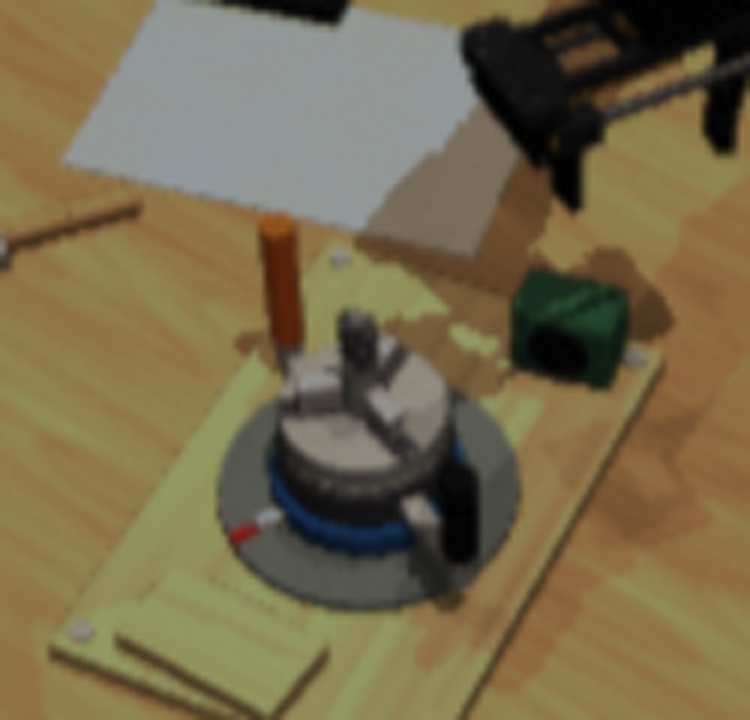

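View pics/s10d.png

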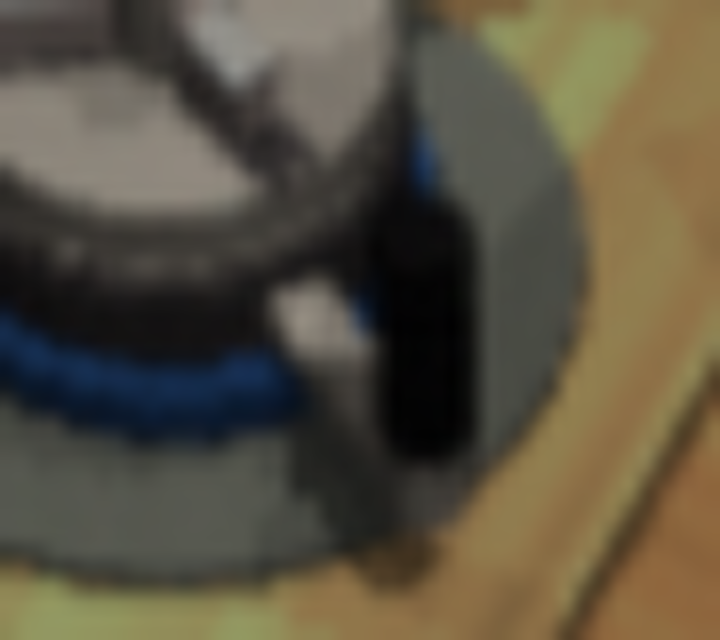

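The handle came to rest at the same place (about 68.3°) after a slow unload from a lower peak. That is the repeatable equilibrium the task describes as a firm grip (about 1.19 rad). The pointer is still on the mark and the tool is clear of everything.

Call:
drive_tool:
  commands:
    - [0,0,0,0,0,0,1]
    - [0,0,0,0,0,0,1]
    - [0,0,0,0,0,0,1]
    - [0,0,0,0,0,0,1]

```text
time_s: 25.23
tool_pos: [0.3965, -0.0096, 0.3032]
tool_rot: [-179.9, -0.3, 65.6]
force: [0.4, -0.5, 0.4]
grip_width: 0.0871
```

```bash
python3 -c "
from h import *
o=env.get_obs();print(o['force'],abs(o['joint_velocities']).max());print(env.sign_off())"
```

```text
[ 0.38323445 -0.4923019   0.38508169] 0.4529418033649246
the job is handed in; nothing more can be done
None
```

I tightened the chuck sleeve clockwise until the jaws gripped the bit, then turned the lock collar about 57.5° to the red mark. I let go of both handles, backed the arm off and handed the job in at about 25 s. No verdict was reported.

**Collar:** In the close wrist view the white pointer lines up with the red mark to within about 1 mm. That view was taken before I retightened the sleeve, and the later top and scene views show no change.

**Bit and other things:** The bit looks upright and centred. The tape, offcut and other bystanders look unmoved by eye. The tool touched nothing at the end.

**Sleeve check that disagreed:** After the first release, at about 15 N on the handle, it sprang back about 10°, more than I expected. I gripped it again with the collar already locked, retightened to about 12 N, backed it off most of the way and let go at about 4 N. It came to rest at the same angle, about 68°, so I take it as the firm-grip position.

**Not confirmed:** I inferred the grip from the handle forces and that repeatable resting angle. I did not measure the force of each jaw on the bit.

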